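# Start up the pad belt

### The job

Start up the pad belt using only the closed fingertips: press down the raised face of the big white rocker on the mains switch box until it is fully over, then push the round key on the long console fully down to start the dust extractor, and after that push the long bar-shaped key fully down to start the belt. Do not push any key before the rocker is over, and do not push the square or the triangular key. Nothing is to be picked up: leave the pad stack, the tape roll and the backing pad with its knob where they are.

Things in the scene. Friction and masses are not known exactly. Their poses are not given: they have to be found in the camera images.
- console: Long grey control console with an aluminium top, 200 mm (its x) by 300 mm (its y) by 60 mm high, fixed to the table. Origin: centre of its underside; z up, its -x side faces the robot within 0.2 rad. Four plain grey keys stand in one row along its y, 45 mm to the -x side of its centre, 66 mm apart from centre to centre; which key is in which place differs from start to start.
- round_key_top (a point): Round key, 34 mm in diameter: its cap stands 14 mm proud of its 4 mm bezel, 78 mm above the table; this point is the centre of the cap's top face; the cap moves straight down. All four keys are of the same grey plastic.
- round_key (a joint): Travel of the round key: 0 out, 0.008 m fully down. Takes about 3 N to push; it has no spring and stays where it is left.
- bar_key_top (a point): Long bar-shaped key, 56 mm (along the console's x) by 20 mm: its cap stands 14 mm proud of its 4 mm bezel, 78 mm above the table; this point is the centre of the cap's top face; the cap moves straight down.
- bar_key (a joint): Travel of the bar key: 0 out, 0.008 m fully down, 3 N, stays where it is left.
- square_key_top (a point): Square key, 32 by 32 mm, not to be pushed: its cap stands 14 mm proud of its 4 mm bezel, 78 mm above the table; this point is the centre of the cap's top face; the cap moves straight down.
- square_key (a joint): Travel of the square key: 0 out, 0.008 m fully down; 3 N, stays where it is left.
- triangle_key_top (a point): Triangular key, sides 40 mm, not to be pushed: its cap stands 14 mm proud of its 4 mm bezel, 78 mm above the table; this point is the centre of the cap's top face; the cap moves straight down.
- triangle_key (a joint): Travel of the triangular key: 0 out, 0.008 m fully down; 3 N, stays where it is left.
- switch_box: Mains switch box, grey, 100 mm (its x) by 70 mm (its y) by 46 mm high plus a 4 mm black frame, fixed to the table left or right of the console (the pad stack is on the other side), turned by up to 0.9 rad. Origin: centre of its underside; z up. The white rocker lies along its x, 55 mm long, 30 mm wide, hinged along y at 56 mm above the origin.
- rocker_raised_face (a point): Centre of the rocker face to press, on its top surface, 18 mm from the hinge on the box's +x side (away from the robot). The rocker's top is a shallow V of two faces, each 28 by 30 mm. Off, this face slopes up outwards by 0.4 rad and this point is about 68 mm above the table; fully over (on), this face lies level and the point is 61 mm above the table.
- rocker (a joint): Angle of the rocker: about 0 off, 0.4 rad fully over (on). Takes about 3 N at the face; no spring, stays where it is left.
- pad_stack: Bystander: loose stack of round grey grinding pads, 125 mm in diameter, 42 mm high. Origin: centre of its underside.
- tape_roll: Bystander: roll of brown tape, 88 mm in diameter, 24 mm high, lying loose on the console's top behind the keys (centre at least 85 mm from the row of keys). Origin: centre of its underside.
- backing_pad: Bystander: loose hand backing pad, a black rubber disc 80 mm in diameter and 12 mm thick with a grey knob on it, 54 mm high in all, standing on the table to the robot's right. Origin: centre of its underside.
Things that resemble listed ones, but are neither listed nor needed, are in the scene too. Leave any yellow look-alike of the switch_box alone.

How it is judged:
By the outcome, as a careful person would: the job done as asked, in the order asked, and still so for the second after the job is handed in, with the robot touching nothing.
It also fails if it takes over 42 s, if anything falls off the work surface, if the arm or the gripper's body presses on something with over 40 N, if the wrist force passes 120 N, or if a joint passes its speed limit or range.

### The arm

A 7-joint arm with a two-finger parallel gripper is mounted at the origin on the work surface. World frame = base frame: x ahead of the robot, y to its left, z up, the work surface at z = 0. Lengths are in mm, angles in rad, forces in N, time in s.
With the tool pointing down it reaches from about 375 to 925 mm from the base axis. Payload 3.1 kg.
Tool frame: the origin (TCP) lies at the centre of the arm's flange, where the gripper is bolted on; the fingertips stand 173 mm ahead of it and the grasp point (between the pads) lies 155 mm ahead of it; z points along the fingers, y is the line along which they close (so a half turn about z gives the same grasp; the last joint's range is limited). The gripper opens to 85 mm and grips with 20 to 120 N. Pads are 22 mm wide; open, the fingers measure 114 mm over their backs; the gripper's body (76 mm by 85 mm) begins 54 mm behind the grasp point. The pads swing forward as they close: fully open they stand 13 mm farther back than shut.
Start: joints at [-0.098, 0.383, 0.044, 1.598, -0.018, 1.161, -0.05], TCP at [650.005, 0.018, 404.669] pointing down, gripper open.
Joint ranges: [-2.61, 2.61], [-0.41, 2.15], [-1.48, 1.57], [0, 2.5], [-1.57, 4.71], [0.05, 1.97], [-2.85, 2.85]. Speed limits (rad/s): [2.79, 2.79, 3.14, 3.14, 3.14, 3.14, 3.14].

### API

Orientations are given as a unit quaternion [x, y, z, w].
In Python, from cell import robot, effector, eyes, readout gives the robot as it stands. The module is installed in compiled form; this text tells all that it offers. Calls block until the motion is done:
- robot.move_to(position, orientation): joint-space move of the TCP to a pose.
- robot.move_straight(position, frame=None, v=150, contact_N=None): straight line of the TCP; frame=None keeps the orientation; v is the mean speed in mm/s. With contact_N (N) it stops when the force on the tool has changed by that much, and returns True; else False.
- robot.move_j(angles): joint-space move.
- effector.move_gripper(opening, grasp_force=None): opening from 0.0 (shut) to 1.0 (fully open); grasp_force is the grip in N (None keeps the last); returns when the fingers have stopped.
- robot.wait(seconds).
- robot.solve_ik(position, orientation): joint angles nearest the present ones, or None.
- eyes.grab_frame(name): name is "scene" or "side" or "wrist"; returns the picture (384x512x3 uint8, blue, green, red); there is no depth.
- eyes.calibration(name): a dict with "fx", "fy", "cx", "cy" (pixels), "eye" and "orientation" of the camera in the world. Camera axes: x right, y up, looking along -z (the intrinsics and any distortion apply to the point x, -y, -z); pixel columns grow to the right and rows downward; lengths in mm; the calibration is good to about 2 mm. A picture is of the moment at which its call begins: read the wrist's pose just before it. calibration takes no time and is no camera call; for the wrist camera it gives the pose at the moment of the call.
A pose or a line that the arm cannot do raises robot.Unreachable and nothing moves.
- robot.hand_in(): hands the job in; it is judged then, once.
Readings, each from a call of its own:
- readout.current_clock(): time.
- readout.current_joint_pos(): joint angles.
- readout.current_joint_vel(): joint speeds.
- readout.current_tau(): joint torques, N m.
- readout.current_eef_pos(): TCP position.
- readout.current_tcp_rot(): TCP orientation.
- readout.current_force(): force on the tool from outside, world axes, zero at the start.
- readout.current_moment(): the same for the moment, N m.
- readout.current_finger_gap(): opening from 0.0 (shut) to 1.0 (fully open).
- readout.current_grip_force(): force on a finger pad.
Only numpy, scipy, OpenCV 4.12 (cv2) and the standard library are available. Lean on these libraries where they do the work, as an engineer would, in place of code of your own. Each camera call takes 0.05 s, during which the arm holds its last target. There are 200 camera calls.

## Working session

There is one attempt and no reset: what is moved stays moved. The work goes in short steps, each a Python script; the robot and the scene stay as the last script left them, time stands still between calls to the robot, and variables do not carry over. Pictures are saved under pics/ and viewed, at most 10 in all, crops included, and the job is handed in when it is done.

```bash
mkdir -p pics; cat > h.py <<'E'
import numpy as np, cv2
from scipy.spatial.transform import Rotation as R
from cell import robot, effector, eyes, readout
def ray(c,u,v):
    d=np.array([(u-c["cx"])/c["fx"],-(v-c["cy"])/c["fy"],-1.])
    return np.array(c["eye"]),R.from_quat(c["orientation"]).apply(d)
def onz(c,u,v,z):
    e,d=ray(c,u,v); return e+d*(z-e[2])/d[2]
def proj(c,p):
    q=R.from_quat(c["orientation"]).inv().apply(np.array(p)-c["eye"])
    return c["cx"]+c["fx"]*q[0]/-q[2], c["cy"]-c["fy"]*q[1]/-q[2]
E
python3 - <<'E'
from h import *
a=[]
for n in("scene","side","wrist"):
    c=eyes.calibration(n);print(n,c)
    i=eyes.grab_frame(n);cv2.imwrite(f"pics/{n}0.png",i)
print(readout.current_tcp_rot(),readout.current_clock())
E
```

```text
scene {'fx': 464.70698796142347, 'fy': 464.70698796142347, 'cx': 255.3167729721937, 'cy': 190.30813004501593, 'eye': array([1420.66631155,  223.08182134,  865.76340479]), 'orientation': array([0.26246653, 0.31153552, 0.70044379, 0.58603365])}
side {'fx': 348.1848934659654, 'fy': 348.1848934659654, 'cx': 250.80394072508147, 'cy': 191.71898111710954, 'eye': array([   2.0507662 , -478.97495439,  552.56491441]), 'orientation': array([ 0.44714786, -0.1875061 , -0.35208263,  0.80058608])}
wrist {'fx': 308.6059004034535, 'fy': 308.6059004034535, 'cx': 253.69970497108784, 'cy': 189.77526872148954, 'eye': array([651.05099449,  76.44983861, 371.18434062]), 'orientation': array([-1.53938435e-01,  1.08074400e-03,  5.60788838e-04,  9.88079691e-01])}
[ 0.70710882  0.70710394 -0.00079686 -0.00070839] 0.15
```

View pics/scene0.png

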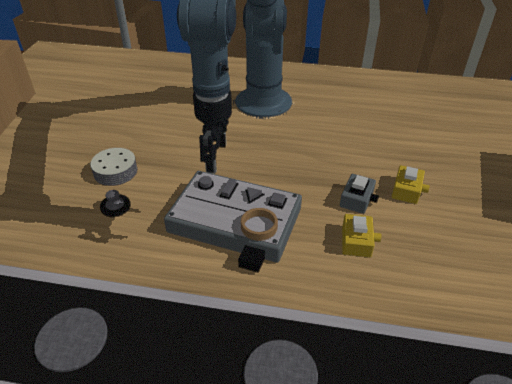

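View pics/wrist0.png

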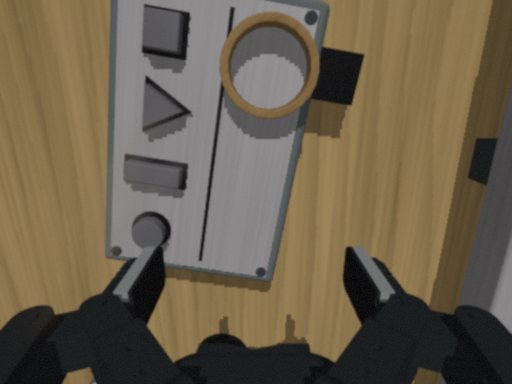

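The scene view shows the console centre at about (235,212), with keys in the order round (205,183), bar (228,189), triangle (254,195), square (277,200). The grey switch box with its white rocker is at (359,186), and the two yellow look-alikes are at (410,183) and (359,232). The wrist view shows the key tops at round (150,230), bar (155,168), triangle (160,105), square (163,28).

```bash
python3 - <<'E'
from h import *
c=eyes.calibration("scene")
b=onz(c,360,184,62);print("box",b)
print("scene round",onz(c,205,182,78),"sq",onz(c,277,200,78))
w=eyes.calibration("wrist")
for n,u,v in(("round",150,228),("bar",153,167),("tri",160,105),("sq",163,28)):print(n,onz(w,u,v,78))
effector.move_gripper(0.0)
robot.move_to([b[0],b[1]-60,370],readout.current_tcp_rot())
c=eyes.calibration("wrist");i=eyes.grab_frame("wrist");cv2.imwrite("pics/w1.png",i)
np.save("c1.npy",c,allow_pickle=True)
print(readout.current_eef_pos(),c,readout.current_clock(),readout.current_force())
E
```

```text
box [465.53519602 334.77859516  62.        ]
scene round [548.11616951 -62.54846561  78.        ] sq [582.440587   130.44370977  78.        ]
round [542.83277623 -59.09688787  78.        ]
bar [552.36446047   5.96072879  78.        ]
tri [564.54661527  64.34385227  78.        ]
sq [572.93803287 127.90574231  78.        ]
[467.15642269 273.10515977 370.30150701] {'fx': 308.6059004034535, 'fy': 308.6059004034535, 'cx': 253.69970497108784, 'cy': 189.77526872148954, 'eye': array([468.75280698, 349.77772118, 338.07407169]), 'orientation': array([-1.54071786e-01, -5.68302309e-04, -1.16890736e-03,  9.88058802e-01])} 2.225 [0.11262302 0.82213339 0.6616286 ]
```

View pics/w1.png

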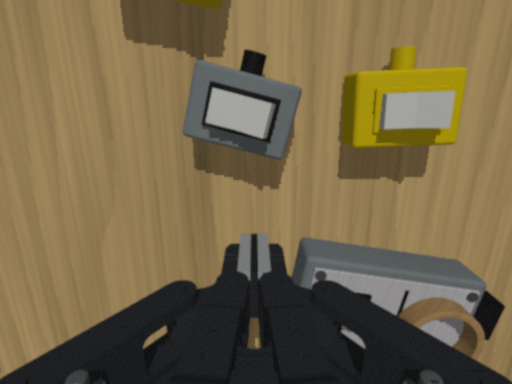

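The wrist view shows the grey switch box with its black frame corners near (210,82), (280,100), (270,140) and (204,122). The white rocker sits inside, centred near (240,112). The yellow look-alike is on the right at (410,105). Next I'll fit the frame with a mask.

```bash
python3 - <<'E'
from h import *
i=cv2.imread("pics/w1.png");c=np.load("c1.npy",allow_pickle=True).item()
g=cv2.cvtColor(i,cv2.COLOR_BGR2GRAY);hsv=cv2.cvtColor(i,cv2.COLOR_BGR2HSV)
dark=(g<45).astype(np.uint8)
roi=np.zeros_like(dark);roi[75:145,195:290]=1
m=dark*roi
n,l,s,_=cv2.connectedComponentsWithStats(m);k=1+np.argmax(s[1:,4])
print(s[k])
cn=np.argwhere(l==k)[:,::-1]
P=np.array([onz(c,u,v,50)[:2] for u,v in cn],np.float32)
r=cv2.minAreaRect(P);print("frame",r,cv2.boxPoints(r))
w=((g>130)&(hsv[...,1]<40)).astype(np.uint8)*roi
cn=np.argwhere(w)[:,::-1];P=np.array([onz(c,u,v,60)[:2] for u,v in cn],np.float32)
print("white",cv2.minAreaRect(P))
cv2.imwrite("pics/w1c.png",cv2.resize(i[50:170,170:320],None,fx=5,fy=5,interpolation=cv2.INTER_CUBIC))
# keys in first wrist frame: tops are lightest? show crop
k=cv2.imread("pics/wrist0.png")[0:270,90:340];cv2.imwrite("pics/k.png",cv2.resize(k,None,fx=2.2,fy=2.2,interpolation=cv2.INTER_CUBIC))
E
```

```text
[203  82  77  60 576]
frame ((457.04779052734375, 331.22589111328125), (39.13065719604492, 64.2305679321289), 75.47115325927734) [[421.0512  320.3429 ]
 [483.22778 304.22955]
 [493.04437 342.1089 ]
 [430.8678  358.22223]]
white ((455.4342041015625, 331.5159606933594), (30.64400291442871, 52.74513244628906), 75.2168960571289)
```

View pics/w1c.png

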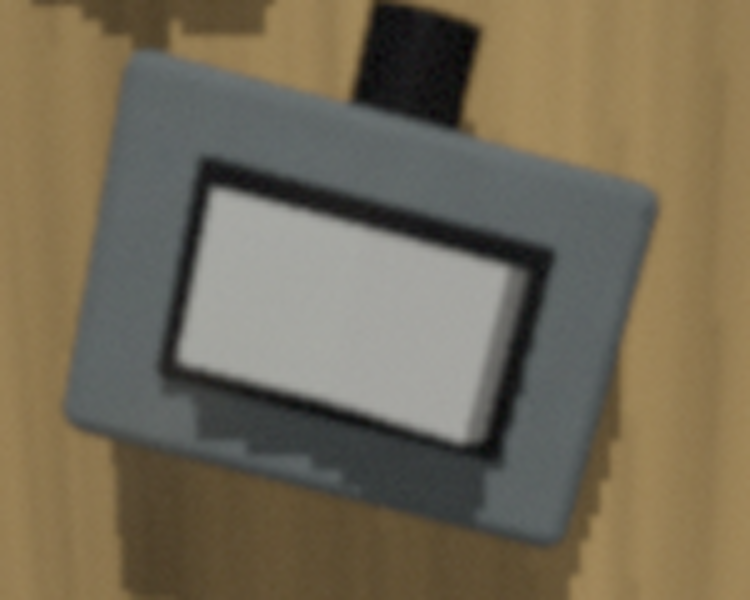

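View pics/k.png

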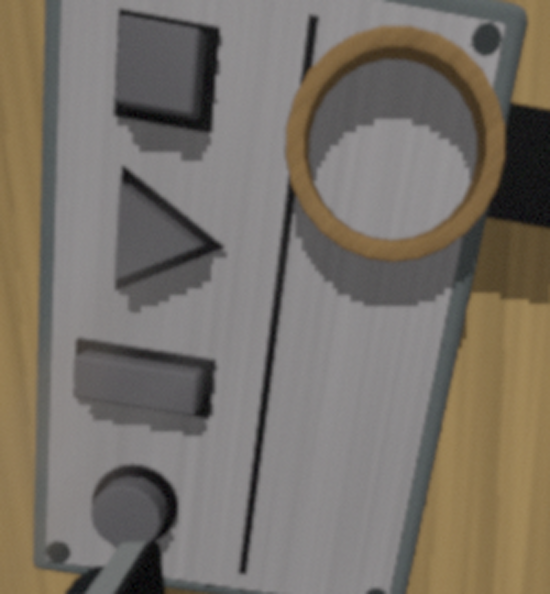

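The crop confirms that the rocker's right (+x) end is raised, because its end face is visible at crop (505,350). The keys crop shows top centres at round (131,508), bar (137,382) and square (158,65). I'll press the rocker, check it, then take a closer look at the keys.

```bash
python3 - <<'E'
from h import *
k=eyes.calibration
yaw=np.deg2rad(-14.5)
q=(R.from_euler('z',yaw)*R.from_quat([0.70710678,0.70710678,0,0])).as_quat()
p=np.array([457.05,331.2])+18*np.array([np.cos(yaw),np.sin(yaw)])
robot.move_to([*p,265],q)
r=robot.move_straight([*p,231],v=25,contact_N=15)
print(r,readout.current_eef_pos(),readout.current_force(),readout.current_clock())
robot.wait(0.2);print(readout.current_eef_pos(),readout.current_force())
robot.move_straight([*p,290])
q0=[0.70710678,0.70710678,0,0]
robot.move_to([457,271,330],q0)
i=eyes.grab_frame("wrist");cv2.imwrite("pics/w2.png",i)
robot.move_to([580,-70,330],q0)
c=eyes.calibration("wrist");i2=eyes.grab_frame("wrist");cv2.imwrite("pics/w3.png",i2)
np.save("c3.npy",c,allow_pickle=True)
cv2.imwrite("pics/v.png",np.hstack([cv2.resize(i[:260,130:380],(400,416)),cv2.resize(i2[:260,130:380],(400,416))]))
print(c["eye"],readout.current_clock())
E
```

```text
True [476.22818233 326.4304021  234.57505575] [-0.2642378   0.50555306  4.73121302] 3.9417
[476.19538868 326.40488119 234.54538809] [-1.73462193  0.46612639  4.90195345]
[581.47341631   8.99852509 297.52135392] 6.525
```

View pics/v.png

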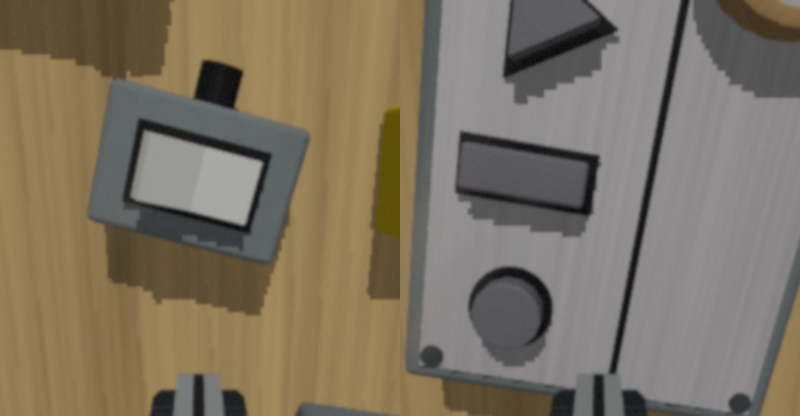

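View pics/w3.png

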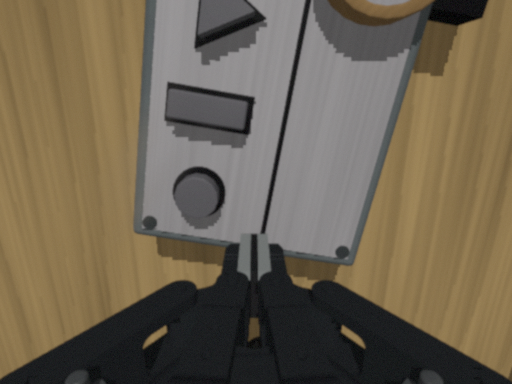

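In the left crop the rocker's right face is now bright and level, so it has tipped over. In the right crop the round top centre is at about w3 (197,195) and the bar top at about (206,108). I'll press the rocker again more firmly to make sure, then press the keys.

```bash
python3 - <<'E'
from h import *
c=np.load("c3.npy",allow_pickle=True).item()
rd=onz(c,197,195,78)[:2];ba=onz(c,206,108,78)[:2];print(rd,ba,np.linalg.norm(ba-rd))
q0=[0.70710678,0.70710678,0,0]
d=ba-rd;cy=np.arctan2(-d[0],d[1])
yaw=np.deg2rad(-14.5)
rot=lambda a:(R.from_euler('z',a)*R.from_quat(q0)).as_quat()
p=np.array([457.05,331.2])+18*np.array([np.cos(yaw),np.sin(yaw)])
def press(p,a,zt,zmin,N):
    robot.move_to([*p,zt+60],rot(a))
    robot.move_straight([*p,zt+8],v=120)
    r=robot.move_straight([*p,zmin],v=25,contact_N=N)
    e,f=readout.current_eef_pos(),readout.current_force()
    robot.wait(.1);print(r,e,f,readout.current_eef_pos()[2],readout.current_force()[2],readout.current_clock())
    robot.move_straight([*p,zt+60])
press(p,yaw,234,228,25)
press(rd,cy,251,238,25)
E
```

```text
[539.12111654 -65.00692827] [548.56990443  -1.78254024] 63.92654248779988
True [475.21604771 327.32757442 234.56664091] [-0.19854521 -0.60879818  5.71332128] 234.54748824325628 4.934719716216258 9.175
True [539.90071021 -65.14508313 243.39963342] [-1.687389   -0.43458119  7.93618606] 243.426509961515 5.635183179383821 12.5833
```

The rocker stopped at the same height under more force, so it is on its end stop. The round key is at its end stop too (tip at about 70 mm). Next is the bar.

```bash
python3 - <<'E'
from h import *
q0=[0.70710678,0.70710678,0,0]
p=np.array([548.8,-0.8]);a=np.arctan2(-9.45,63.2)
q=(R.from_euler('z',a)*R.from_quat(q0)).as_quat()
robot.move_to([*p,311],q);robot.move_straight([*p,259],v=120)
r=robot.move_straight([*p,238],v=25,contact_N=25)
print(r,readout.current_eef_pos(),readout.current_force(),readout.current_clock())
robot.wait(.1);robot.move_straight([*p,330])
robot.move_to([580,-90,370],q0)
i=eyes.grab_frame("wrist");s=eyes.grab_frame("scene")
cv2.imwrite("pics/w4.png",np.hstack([cv2.resize(i[:260,100:350],(400,416)),cv2.resize(s[140:280,80:440],(400,416))]))
print(readout.current_clock())
E
```

```text
True [549.55224664  -0.71054639 243.4323171 ] [-2.15499872  0.68190075  7.19013499] 14.8333
16.2583
```

View pics/w4.png

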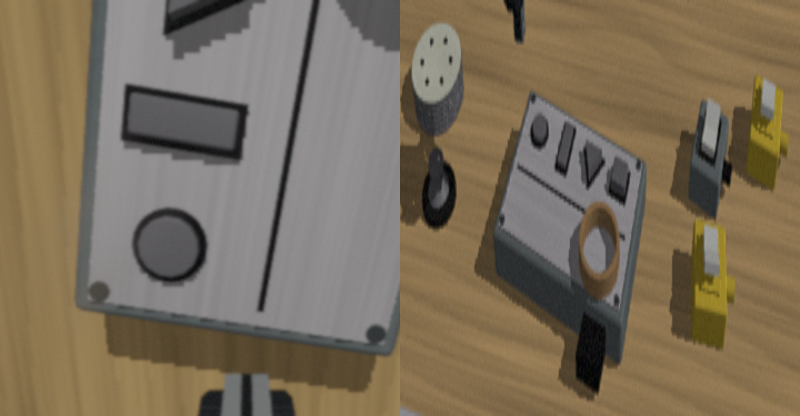

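The round key at (168,245) and the bar at (183,122) are both down, with shorter shadows. The triangle and square still stand proud, the rocker is over and the bystanders have not moved.

```bash
python3 -c "
from h import *
print(robot.hand_in())"
```

```text
the job is handed in; nothing more can be done
None
```

The rocker is fully over, then the round key and the bar key were pushed fully down in that order; no other key or object was touched, and the job was handed in at about 16 s on the robot's clock.

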